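# Sleeve and washer onto the shaft in the bench vice

## Task

The shaft clamped upright in the green bench vice already carries its bearing. Slide the long spacer sleeve (the taller of the two steel sleeves on the bench) down over the shaft until it rests on the bearing and let it go, then put the wide flat washer over the shaft so that it lies flat on top of the sleeve, leaving the shaft end ready for the nut. Leave the short sleeve where it lies.

Things in the scene. Friction and masses are not known exactly. Their poses are not given: they have to be found in the camera images.
- seat (a point): Point on the axis of the fixed upright steel shaft, on the top face of the bearing (52 mm diameter) it carries; z up. Above it the shaft is 18 mm in diameter for 62 mm, then a nose tapers to 6 mm; its tip is 76 mm above this point. It is clamped in a green vice fixed to the bench, jaw tops 30 mm below this point, jaws 100 mm wide along y, vice body along x, handle at +x.
- long_sleeve_center (a point): Centre (half-way up, on the axis) of the long spacer sleeve: loose plain steel tube, outer diameter 36 mm, bore 26 mm, 40 mm tall, about 0.15 kg, standing upright on the bench; z along its axis.
- washer_center (a point): Centre of the wide flat washer: loose plain steel ring, outer diameter 60 mm, bore 26 mm, 10 mm thick, about 0.18 kg, lying flat on the bench; z along its axis.
- short_sleeve_center (a point): Centre of the short sleeve, which is not needed: same outer diameter 36 mm and bore 26 mm as the long one but only 20 mm tall, standing upright on the bench; z along its axis. It is to stay where it is. The three rings swap places between starts. A hex nut, a hammer and a bottle are also on the bench.
Things that resemble listed ones, but are neither listed nor needed, are in the scene too. Leave any purple look-alike of the part that bears long_sleeve_center alone. What is shaped like the part that bears washer_center but brown or yellow is not meant.

How it is judged:
By the outcome, as a careful person would: the job done as asked, in the order asked, and still so for the second after the job is handed in, with the robot touching nothing.
It also fails if it takes over 64 s, if anything falls off the work surface, if the arm or the gripper's body presses on something with over 40 N, if the wrist force passes 120 N, or if a joint passes its speed limit or range.

## Robot

A 7-joint arm with a two-finger parallel gripper is mounted at the origin on the work surface. World frame = base frame: x ahead of the robot, y to its left, z up, the work surface at z = 0. Lengths are in mm, angles in rad, forces in N, time in s.
With the tool pointing down it reaches from about 425 to 925 mm from the base axis. Payload 6.8 kg.
Tool frame: the origin (TCP) lies between the finger pads; the fingertips stand 14 mm ahead of it and the grasp point (between the pads) lies 5 mm behind it; z points along the fingers, y is the line along which they close (so a half turn about z gives the same grasp; the last joint's range is limited). The gripper opens to 85 mm and grips with 20 to 120 N. Pads are 22 mm wide; open, the fingers measure 114 mm over their backs; the gripper's body (76 mm by 85 mm) begins 54 mm behind the grasp point. The pads swing forward as they close: fully open they stand 13 mm farther back than shut.
Start: joints at [-1.451, 0.477, 0.022, 1.555, -0.011, 1.109, -0.083], TCP at [152.433, 657.58, 245.308] pointing down, gripper open.
Joint ranges: [-2.96, 2.96], [-0.34, 2.1], [-1.41, 1.46], [0.24, 2.44], [-1.37, 4.51], [0.17, 1.92], [-2.96, 2.96]. Speed limits (rad/s): [2.39, 2.39, 3.14, 3.14, 3.14, 3.14, 3.14].

## Interface

Orientations are given as a unit quaternion [w, x, y, z].
In Python, from bench import telemetry, cams, ticket gives the robot as it stands.
- The arm moves only by the tool apply_moves, never from a script. Its argument "motion" is a list of rows, each an object with "dr": the turn, a rotation vector about the tool's x, y, z normalised to -1 to 1, where 1 is 90 degrees, a list of three; "travel": the shift along the tool's x, y, z normalised to -1 to 1, where 1 is 0.08 m, a list of three; "gripper": the opening, from -1 (shut) to 1 (fully open). A call has exactly 5 rows; each row shifts and turns the commanded pose from where the row before left it, along the tool's axes as they then stand; what a row does not reach is not made up. A row lasts 1/12 s, in which the tool goes at most 41.7 mm and 7.16 degrees, less where a joint would pass 70% of its speed; a pose out of reach is approached as far as the arm can. A call with a number of a shift or a turn outside -1 to 1 is refused whole. A call with a gripper value outside its range is refused whole. The fingers move at their own pace and stop on an object; "squeeze" is the grip in N (left out, the last holds). Time passes only in rows, so rows that do not move let the fingers close, or fill a call up. It gives the time, the measured TCP pose, the force, the opening and the grip force at its end, in the units of the state.
- telemetry.read_state(): the state, without advancing time (a new reading comes with each control period).
- cams.get_image(name): name is "scene" or "top" or "wrist"; returns (picture, depth): 384x512x3 uint8, blue, green, red; 384x512 float32, mm along the optical axis (not along the pixel's ray), 0 where there is no reading.
- cams.camera_model(name): a dict with "fovy" (degrees; the focal length in pixels is half the picture's height over the tangent of half this angle, whatever the lens; pixels are square), "cx", "cy" (the principal point, pixels), "dist_coeffs" ([k1, k2, p1, p2, k3] as OpenCV has them; the pictures are not rectified), "rvec" (rotation vector, rad) and "tvec" (3), from world to camera coordinates, as OpenCV has them. Camera axes: x right, y down, z forward; pixel columns grow to the right and rows downward; lengths in mm; the calibration is good to about 2 mm. A picture is of the moment at which its call begins: read the wrist's pose just before it. camera_model takes no time and is no camera call; for the wrist camera it gives the pose at the moment of the call.
- ticket.job_done(): hands the job in; it is judged then, once.
The state is a dict: "clock": time; "joints": joint angles; "qd": joint speeds; "tau": joint torques, N m; "tcp_pos": TCP position; "orientation": TCP orientation; "force": force on the tool from outside, world axes, zero at the start; "ft_torque": the same for the moment, N m; "width": finger opening in mm; "gripper_force": force on a finger pad.
Only numpy, scipy, OpenCV 4.12 (cv2) and the standard library are available. Lean on these libraries where they do the work, as an engineer would, in place of code of your own. Each camera call takes 0.05 s, during which the arm holds its last target. There are 200 camera calls.

## Working session

There is one attempt and no reset: what is moved stays moved. The work goes in short steps, Python scripts to look and compute and a tool call to move; the robot and the scene stay as the last step left them, time stands still between calls to the robot, and variables do not carry over. Pictures are saved under pics/ and viewed, at most 10 in all, crops included, and the job is handed in when it is done.

Besides the shell and the picture viewer there is one more tool, called after "Emit:" as name(argument=value, ...) on one line, values as JSON. apply_moves: Moves the arm, as the interface text tells. Scaled input: -1 to 1 covers 0.08 m each way for a shift and 90 degrees each way for a turn. Its arguments: {"type":"object","properties":{"motion":{"type":"array"},"squeeze":{"type":"number"}},"required":["motion"]}

```bash
mkdir -p pics; ls; cat > h.py <<'E'
import numpy as np, cv2
from bench import telemetry, cams, ticket
def M(n):
    m=cams.camera_model(n); f=192/np.tan(np.radians(m['fovy'])/2)
    K=np.array([[f,0,m['cx']],[0,f,m['cy']],[0,0,1.]])
    return K,np.array(m['dist_coeffs'],float),cv2.Rodrigues(np.array(m['rvec'],float))[0],np.array(m['tvec'],float).ravel()
def ray(m,u,v):
    K,d,R,t=m; p=cv2.undistortPoints(np.array([[[u,v]]],float),K,d)[0,0]
    return -R.T@t, R.T@np.array([p[0],p[1],1])
def cloud(m,depth):
    K,d,R,t=m; v,u=np.mgrid[:384,:512]
    p=cv2.undistortPoints(np.stack([u.ravel(),v.ravel()],1).astype(float)[:,None],K,d)[:,0]
    c=np.c_[p,np.ones(len(p))]*depth.ravel()[:,None]
    return ((c-t)@R).reshape(384,512,3)
def atz(m,u,v,z):
    o,r=ray(m,u,v); return o+r*(z-o[2])/r[2]
E
python3 - <<'E'
from h import *
for n in ['scene','top']:
    m=M(n); p,d=cams.get_image(n); cv2.imwrite(f'pics/{n}0.png',p); np.savez(f'{n}0.npz',p=p,d=d,c=cloud(m,d))
    print(n,ray(m,256,192),m[0][0,0])
print(telemetry.read_state())
a=[cv2.imread(f'pics/{n}0.png') for n in ['scene','top']]
E
```

```text
pics
scene (array([1002.47490925, -280.62642393,  650.39227808]), array([-0.64782731,  0.38756061, -0.65599125])) 392.88927180855273
top (array([440.24247337,   1.75554706, 927.95126043]), array([ 0.04260028,  0.02617378, -0.99900869])) 394.38853166606407
{'clock': 0.1, 'joints': array([-1.4511251 ,  0.47772219,  0.02233767,  1.55636568, -0.01150166,
        1.10929498, -0.08303684]), 'qd': array([ 0.00092637, -0.00249018,  0.00032863, -0.00205365, -0.00034087,
        0.00091027, -0.00027732]), 'tau': array([ 4.41991506e-03, -5.97764003e+01,  1.61332805e+00, -2.81958282e+01,
        1.27805976e-02,  4.90018545e-03, -1.17969336e-05]), 'tcp_pos': array([152.30908863, 657.0601947 , 244.41410101]), 'orientation': array([-3.58915563e-05,  1.13596463e-01,  9.93526624e-01, -8.30288070e-04]), 'force': array([-0.22116903,  0.18371337,  0.39814811]), 'ft_torque': array([ 0.00290371, -0.00155884, -0.01540244]), 'gripper_force': 0.0, 'width': 85.29090714889948}
```

View pics/top0.png

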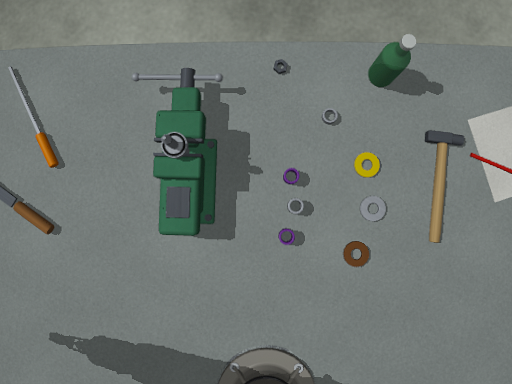

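View pics/scene0.png

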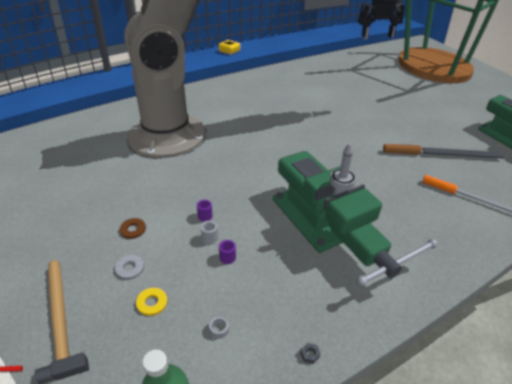

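The top view shows the shaft at (175,145), the grey long sleeve at (296,207) between two purple ones, the grey washer at (373,208) and the short sleeve at (330,116). The scene view shows the sleeve at (209,232), the washer at (129,267), the short sleeve at (218,327) and the shaft tip at (347,149).

```bash
python3 - <<'E'
from h import *
D={n:np.load(n+'0.npz') for n in ['top','scene']}
def fit(P):
    A=np.c_[2*P[:,:2],np.ones(len(P))];s=np.linalg.lstsq(A,(P[:,:2]**2).sum(1),rcond=None)[0];return s[:2]
for nm,t,s,r in [('long',(296,207),(209,232),14),('washer',(373,208),(129,267),20),('short',(330,116),(218,327),14),('bearing',(175,145),(344,178),18)]:
    for n,(u,v) in [('top',t),('scene',s)]:
        c=D[n]['c'][v-r:v+r+1,u-r:u+r+1].reshape(-1,3); p=D[n]['p'][v-r:v+r+1,u-r:u+r+1].reshape(-1,3).astype(int)
        k=c[:,2]>5 
        if nm=='bearing': k=(c[:,2]>60)
        z=c[k,2]; zt=np.percentile(z,90); 
        q=c[k&(abs(c[:,2]-zt)<4)]
        print(nm,n,k.sum(),'z pct',np.percentile(z,[5,50,80,90,97]).round(1),'bbox',q.min(0).round(),q.max(0).round(),'med',np.median(q,0).round(1))
# neighbours
for u,v in [(291,177),(287,236),(367,165),(357,254)]: print(D['top']['c'][v-8:v+9,u-8:u+9].reshape(-1,3).mean(0).round())
# shaft/ring by two-view triangulation
mt,ms=M('top'),M('scene')
def tri(a,b):
    o1,r1=ray(mt,*a);o2,r2=ray(ms,*b); s=np.linalg.lstsq(np.c_[r1,-r2],o2-o1,rcond=None)[0]
    p,q=o1+s[0]*r1,o2+s[1]*r2; return ((p+q)/2).round(1),np.linalg.norm(p-q).round(1)
print('long',tri((296,207),(209,226)),'washer',tri((373,208.5),(129,267)))
a=D['top']['p'][110:250,150:410]; b=D['scene']['p'][130:310,110:390]
a=cv2.resize(D['top']['p'][115:175,140:210],None,fx=5,fy=5,interpolation=2); b=cv2.resize(D['scene']['p'][140:200,310:380],None,fx=5,fy=5,interpolation=2)
c=cv2.resize(D['top']['p'][180:240,270:340],None,fx=4,fy=4,interpolation=2);
cv2.imwrite('pics/crop1.png',np.hstack([a,b]))
E
```

```text
long top 119 z pct [ 11.2  39.4  41.1  42.3 928. ] bbox [431. -81.  38.] [463. -47.  43.] med [449.1 -60.5  40.3]
long scene 383 z pct [ 6.8 28.1 38.6 39.8 40.6] bbox [430. -84.  36.] [510. -50.  43.] med [452.4 -66.8  39.2]
washer top 446 z pct [ 6.8 10.2 11.5 12.3 13.5] bbox [ 415. -276.    8.] [ 473. -216.   15.] med [ 442.7 -246.5   10.6]
washer scene 472 z pct [ 7.1 10.1 11.3 11.8 12.5] bbox [ 411. -279.    8.] [ 472. -219.   14.] med [ 443.1 -249.9   10.3]
short top 129 z pct [ 7.2 19.  20.9 21.6 23.5] bbox [ 643. -163.   18.] [ 676. -130.   24.] med [ 659.5 -146.7   19.9]
short scene 276 z pct [ 6.2 18.2 20.4 21.1 22.3] bbox [ 640. -166.   17.] [ 676. -130.   23.] med [ 660.4 -148.1   20. ]
bearing top 1279 z pct [129.3 136.4 166.5 200.  234.6] bbox [557. 175. 196.] [572. 185. 204.] med [561.1 177.2 201. ]
bearing scene 972 z pct [121.6 155.3 165.9 183.9 203. ] bbox [560. 174. 180.] [575. 186. 187.] med [570.6 177.4 183.7]
[514. -55.  22.]
[378. -46.  15.]
[ 543. -234.   10.]
[ 337. -207.   16.]
long (array([444.9, -64.6,  38.3]), np.float64(1.2)) washer (array([ 441.4, -248.7,    4.8]), np.float64(1.0))
```

View pics/crop1.png

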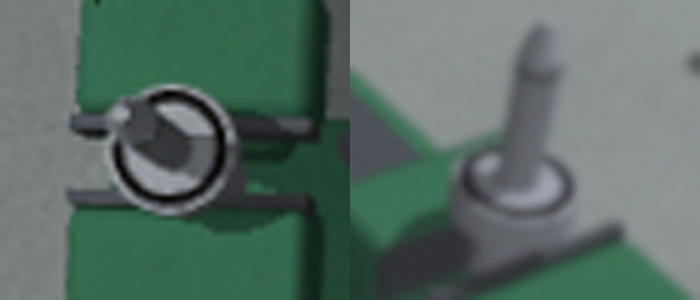

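Crop: in the top view the tip is at about (164.4,138) and the bearing centre at (174.4,145). In the scene view the tip is at (348.8,145) and the bearing centre at (343.2,177.4). Now setting out toward the sleeve, and squaring the yaw on the way.

Emit:
apply_moves(motion=[{"dr": [0, 0, -0.0725], "travel": [0, 0, -0.4], "gripper": 1}, {"dr": [0, 0, -0.0725], "travel": [0, 0, -0.4], "gripper": 1}, {"dr": [0, 0, 0], "travel": [-0.37, -0.35, 0], "gripper": 1}, {"dr": [0, 0, 0], "travel": [-0.37, -0.35, 0], "gripper": 1}, {"dr": [0, 0, 0], "travel": [-0.37, -0.35, 0], "gripper": 1}])

```text
clock: 0.52
tcp_pos: [241.7, 572.7, 309.4]
orientation: [0.0, -0.001, 1.0, 0.0]
force: [1.6, 1.0, -0.1]
width: 84.9
gripper_force: 0.0
```

```bash
python3 - <<'E'
from h import *
mt,ms=M('top'),M('scene')
def tri(a,b):
    o1,r1=ray(mt,*a);o2,r2=ray(ms,*b); s=np.linalg.lstsq(np.c_[r1,-r2],o2-o1,rcond=None)[0]
    p,q=o1+s[0]*r1,o2+s[1]*r2; return ((p+q)/2).round(1),np.linalg.norm(p-q).round(1)
print('tip',tri((164.4,138),(348.8,145)),'seat',tri((174.4,145),(343.2,177.4)))
s=telemetry.read_state();print(s['tcp_pos'],s['orientation'],s['joints'].round(2))
E
```

```text
tip (array([565.1, 183.3, 239. ]), np.float64(1.6)) seat (array([565.6, 184.1, 160.6]), np.float64(0.2))
[241.6769186  572.71871988 309.40201895] [ 6.37967254e-05 -8.73185463e-04  9.99999602e-01  1.73757916e-04] [-1.28  0.34  0.01  1.61 -0.    1.19  0.3 ]
```

Emit:
apply_moves(motion=[{"dr": [0, 0, 0], "travel": [-0.38, -0.34, 0], "gripper": 1}, {"dr": [0, 0, 0], "travel": [-0.38, -0.34, 0], "gripper": 1}, {"dr": [0, 0, 0], "travel": [-0.38, -0.34, 0], "gripper": 1}, {"dr": [0, 0, 0], "travel": [-0.38, -0.34, 0], "gripper": 1}, {"dr": [0, 0, 0], "travel": [-0.38, -0.34, 0], "gripper": 1}])

```text
clock: 0.93
tcp_pos: [394.3, 435.7, 309.1]
orientation: [-0.0, 0.0, 1.0, -0.0]
force: [0.7, 0.9, -0.5]
width: 85.3
gripper_force: 0.0
```

Emit:
apply_moves(motion=[{"dr": [0, 0, 0], "travel": [-0.2, -0.46, 0], "gripper": 1}, {"dr": [0, 0, 0], "travel": [-0.2, -0.46, 0], "gripper": 1}, {"dr": [0, 0, 0], "travel": [-0.2, -0.46, 0], "gripper": 1}, {"dr": [0, 0, 0], "travel": [0, -0.5, 0], "gripper": 1}, {"dr": [0, 0, 0], "travel": [0, -0.5, 0], "gripper": 1}])

```text
clock: 1.35
tcp_pos: [441.6, 244.9, 308.8]
orientation: [-0.0, 0.001, 1.0, -0.0]
force: [-0.3, 0.0, 0.5]
width: 85.2
gripper_force: 0.0
```

Emit:
apply_moves(motion=[{"dr": [0, 0, 0], "travel": [0, -0.5, 0], "gripper": 1}, {"dr": [0, 0, 0], "travel": [0, -0.5, 0], "gripper": 1}, {"dr": [0, 0, 0], "travel": [0, -0.5, 0], "gripper": 1}, {"dr": [0, 0, 0], "travel": [0, -0.5, 0], "gripper": 1}, {"dr": [0, 0, 0], "travel": [0, -0.5, 0], "gripper": 1}])

```text
clock: 1.77
tcp_pos: [440.5, 45.2, 309.1]
orientation: [-0.0, -0.0, 1.0, 0.0]
force: [0.6, 0.1, 0.2]
width: 85.3
gripper_force: 0.0
```

Toward (446,−64), and down to z≈160 for a look.

Emit:
apply_moves(motion=[{"dr": [0, 0, 0], "travel": [-0.02, -0.46, 0.2], "gripper": 1}, {"dr": [0, 0, 0], "travel": [-0.02, -0.46, 0.2], "gripper": 1}, {"dr": [0, 0, 0], "travel": [-0.02, -0.44, 0.2], "gripper": 1}, {"dr": [0, 0, 0], "travel": [0, 0, 0.4], "gripper": 1}, {"dr": [0, 0, 0], "travel": [0, 0, 0.4], "gripper": 1}])

```text
clock: 2.18
tcp_pos: [446.4, -64.1, 197.1]
orientation: [0.002, 0.002, 1.0, 0.0]
force: [0.5, 1.1, 0.1]
width: 85.3
gripper_force: 0.0
```

```bash
python3 - <<'E'
from h import *
m=M('wrist'); p,d=cams.get_image('wrist'); cv2.imwrite('pics/w1.png',p); np.savez('w1.npz',p=p,d=d,c=cloud(m,d))
print(ray(m,256,192),telemetry.read_state()['tcp_pos'])
K,dd,R,t=m
for q in [(446,-64,40),(446,-64,0)]: print(cv2.projectPoints(np.array([q],float),cv2.Rodrigues(R)[0],t,K,dd)[0].ravel())
E
```

```text
(array([371.88430627, -63.49763979, 325.81809254]), array([ 0.30510381,  0.00930507, -0.95242987])) [442.32624429 -62.5032802  191.25286819]
[252.59216932 174.99417414]
[252.6080593  165.88189448]
```

View pics/w1.png

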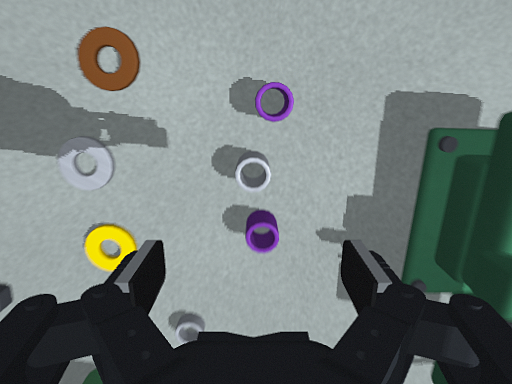

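The wrist view shows the long sleeve's rim at (253,174), within a pixel of the prediction. Purple sleeves are at (274,101) and (262,232), and the grey washer is at (86,163).

Emit:
apply_moves(motion=[{"dr": [0, 0, 0], "travel": [0, 0, 0.4], "gripper": 1}, {"dr": [0, 0, 0], "travel": [0, 0, 0.4], "gripper": 1}, {"dr": [0, 0, 0], "travel": [0, 0, 0.4], "gripper": 1}, {"dr": [0, 0, 0], "travel": [0, 0, 0.2], "gripper": 1}, {"dr": [0, 0, 0], "travel": [0, 0, 0], "gripper": 1}])

```text
clock: 2.65
tcp_pos: [443.7, -61.1, 82.9]
orientation: [-0.003, -0.0, 1.0, -0.0]
force: [0.4, -0.2, 0.8]
width: 85.2
gripper_force: 0.0
```

```bash
python3 - <<'E'
from h import *
m=M('wrist'); p,d=cams.get_image('wrist'); c=cloud(m,d)
k=(c[...,2]>34)&(c[...,2]<46)&(abs(c[...,0]-446)<30)&(abs(c[...,1]+64)<30)&((p.max(2).astype(int)-p.min(2))<40)
q=c[k]; print(k.sum(),q.min(0),q.max(0),np.median(q,0)); print(telemetry.read_state()['tcp_pos'])
b=c[(c[...,2]<15)&(c[...,2]>-15)]; print('bench z',np.median(b[:,2]))
b,_=cv2.minEnclosingCircle(q[:,:2].astype(np.float32)),0; print(b)
E
```

```text
1411 [428.42244281 -81.83557377  34.01919862] [464.14024223 -46.9681099   42.18077343] [445.64497274 -64.40160098  39.87763329]
[444.96307122 -61.35382973  84.58685336]
bench z 0.44201823976108545
((446.2953186035156, -64.36445617675781), 18.08078956604004)
```

Emit:
apply_moves(motion=[{"dr": [0, 0, 0], "travel": [-0.016, -0.037, 0.2], "gripper": 1}, {"dr": [0, 0, 0], "travel": [0, 0, 0.25], "gripper": 1}, {"dr": [0, 0, 0], "travel": [0, 0, 0.2], "gripper": 1}, {"dr": [0, 0, 0], "travel": [0, 0, 0.08], "gripper": 1}, {"dr": [0, 0, 0], "travel": [0, 0, 0], "gripper": 1}])

```text
clock: 3.12
tcp_pos: [447.6, -64.4, 27.2]
orientation: [-0.0, -0.0, 1.0, 0.0]
force: [-0.3, 0.8, 0.4]
width: 85.9
gripper_force: 0.0
```

Emit:
apply_moves(motion=[{"dr": [0, 0, 0], "travel": [0, 0, 0], "gripper": -1}, {"dr": [0, 0, 0], "travel": [0, 0, 0], "gripper": -1}, {"dr": [0, 0, 0], "travel": [0, 0, 0], "gripper": -1}, {"dr": [0, 0, 0], "travel": [0, 0, 0], "gripper": -1}, {"dr": [0, 0, 0], "travel": [0, 0, 0], "gripper": -1}], squeeze=50)

```text
clock: 3.53
tcp_pos: [447.9, -64.5, 27.9]
orientation: [0.001, 0.0, 1.0, 0.0]
force: [-1.3, 0.9, 9.4]
width: 33.8
gripper_force: 48.8
```

Emit:
apply_moves(motion=[{"dr": [0, 0, 0], "travel": [0, 0, 0], "gripper": -1}, {"dr": [0, 0, 0], "travel": [0, 0, 0], "gripper": -1}, {"dr": [0, 0, 0], "travel": [0, 0, 0], "gripper": -1}, {"dr": [0, 0, 0], "travel": [0, 0, 0], "gripper": -1}, {"dr": [0, 0, 0], "travel": [0, 0, 0], "gripper": -1}])

```text
clock: 3.95
tcp_pos: [447.9, -64.5, 27.9]
orientation: [0.001, 0.0, 1.0, 0.0]
force: [-2.1, 1.1, 10.9]
width: 33.7
gripper_force: 48.8
```

Emit:
apply_moves(motion=[{"dr": [0, 0, 0], "travel": [0, 0, -0.2], "gripper": -1}, {"dr": [0, 0, 0], "travel": [0, 0, -0.4], "gripper": -1}, {"dr": [0, 0, 0], "travel": [0, 0, -0.4], "gripper": -1}, {"dr": [0, 0, 0], "travel": [0, 0, -0.45], "gripper": -1}, {"dr": [0, 0, 0], "travel": [0, 0, -0.45], "gripper": -1}])

```text
clock: 4.37
tcp_pos: [446.3, -64.8, 180.3]
orientation: [-0.001, 0.0, 1.0, -0.0]
force: [1.3, 0.9, -1.1]
width: 33.8
gripper_force: 50.7
```

Emit:
apply_moves(motion=[{"dr": [0, 0, 0], "travel": [0, 0, -0.45], "gripper": -1}, {"dr": [0, 0, 0], "travel": [0, 0, -0.45], "gripper": -1}, {"dr": [0, 0, 0], "travel": [0, 0, -0.4], "gripper": -1}, {"dr": [0, 0, 0], "travel": [-0.2, 0.2, -0.2], "gripper": -1}, {"dr": [0, 0, 0], "travel": [-0.2, 0.4, 0], "gripper": -1}])

```text
clock: 4.78
tcp_pos: [481.0, -20.0, 303.7]
orientation: [0.004, 0.004, 1.0, 0.001]
force: [1.4, 0.2, -1.3]
width: 33.9
gripper_force: 50.8
```

Emit:
apply_moves(motion=[{"dr": [0, 0, 0], "travel": [-0.2, 0.4, 0], "gripper": -1}, {"dr": [0, 0, 0], "travel": [-0.2, 0.4, 0], "gripper": -1}, {"dr": [0, 0, 0], "travel": [-0.1, 0.4, 0], "gripper": -1}, {"dr": [0, 0, 0], "travel": [0, 0.2, 0], "gripper": -1}, {"dr": [0, 0, 0], "travel": [0, 0, 0], "gripper": -1}])

```text
clock: 5.2
tcp_pos: [518.8, 100.5, 298.3]
orientation: [-0.001, -0.003, 1.0, 0.0]
force: [-0.7, -0.8, -2.4]
width: 33.6
gripper_force: 50.7
```

```bash
python3 - <<'E'
from h import *
print(telemetry.read_state())
m=M('wrist'); p,d=cams.get_image('wrist'); cv2.imwrite('pics/w2.png',p); np.savez('w2.npz',p=p,d=d,c=cloud(m,d))
K,dd,R,t=m
for q in [(565.3,183.7,240),(565.3,183.7,164)]: print(cv2.projectPoints(np.array([q],float),cv2.Rodrigues(R)[0],t,K,dd)[0].ravel())
E
```

```text
{'clock': 5.2, 'joints': array([-0.65207796,  0.186917  ,  0.39839969,  1.86093936, -0.08186312,
        1.11042305,  1.35425919]), 'qd': array([ 0.03629686, -0.02190118,  0.0616325 ,  0.03164805,  0.02673432,
        0.007774  ,  0.04542096]), 'tau': array([  0.48879074, -38.13311934,   3.32672752, -29.20345008,
         0.1153912 ,  -0.04397856,  -0.40901394]), 'tcp_pos': array([518.80412027, 100.49375023, 298.30632272]), 'orientation': array([-6.36582304e-04, -3.43810812e-03,  9.99993791e-01,  4.37591167e-04]), 'force': array([-0.65903842, -0.78651618, -2.39783114]), 'ft_torque': array([-0.0232124 ,  0.04600773, -0.03575154]), 'gripper_force': 50.74914861470461, 'width': 33.57032866792182}
[368.44439549 274.6354521 ]
[339.35397877 229.91316455]
```

View pics/w2.png

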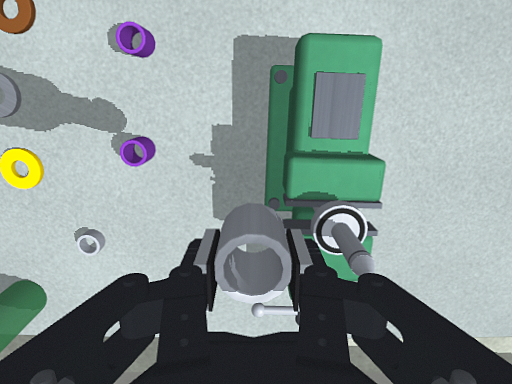

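The wrist view shows the sleeve held level between the pads at (253,265), with the bearing at (340,230) and the shaft tip near (367,270), as predicted. Next I measure the held sleeve and the shaft from this view.

```bash
python3 - <<'E'
from h import *
D=np.load('w2.npz'); c=D['c']
a=c[205:300,213:294].reshape(-1,3); a=a[a[:,2]>250]
print('sleeve z',np.percentile(a[:,2],[1,20,50,80,95,99]).round(1))
zt=np.percentile(a[:,2],95); q=a[abs(a[:,2]-zt)<3]; print(q.min(0),q.max(0),cv2.minEnclosingCircle(q[:,:2].astype(np.float32)))
b=c[195:262,305:375].reshape(-1,3); b=b[(b[:,2]>155)&(b[:,2]<175)&(np.hypot(b[:,0]-565.3,b[:,1]-183.7)<35)]
zt=np.median(b[:,2]); q=b[abs(b[:,2]-zt)<3]; print('bearing',zt,q.min(0),q.max(0),cv2.minEnclosingCircle(q[:,:2].astype(np.float32)))
s=c[225:275,330:380].reshape(-1,3); s=s[(s[:,2]>175)&(s[:,2]<250)]
for lo in range(175,250,10):
    w=s[(s[:,2]>=lo)&(s[:,2]<lo+10)]
    if len(w)>4: print(lo,len(w),w.min(0).round(1),w.max(0).round(1))
E
```

```text
sleeve z [273.  288.4 303.5 310.4 311.4 316.5]
[499.46515453  83.31147739 308.40981648] [533.46604616 118.22957822 314.31164948] ((518.3048706054688, 100.81485748291016), 20.540550231933594)
bearing 165.57429916835798 [538.98745837 158.39694524 162.58237365] [590.78774363 209.6897662  168.45374349] ((564.926025390625, 184.22621154785156), 26.500843048095703)
175 105 [555.1 175.2 175.2] [569.8 190.1 185. ]
185 123 [555.8 175.1 185.1] [569.7 190.6 195. ]
195 137 [555.7 175.  195. ] [568.9 190.5 204.8]
205 150 [555.8 175.2 205.1] [569.6 190.3 214.9]
215 182 [555.4 175.1 215. ] [570.1 192.5 225. ]
225 305 [555.7 175.2 225. ] [572.7 191.9 234.9]
235 109 [559.7 178.6 235. ] [567.5 189.  241.5]
```

Emit:
apply_moves(motion=[{"dr": [0, 0, 0], "travel": [-0.2, 0.35, 0], "gripper": -1}, {"dr": [0, 0, 0], "travel": [-0.2, 0.35, 0], "gripper": -1}, {"dr": [0, 0, 0], "travel": [-0.2, 0.34, 0], "gripper": -1}, {"dr": [0, 0, 0], "travel": [0, 0, 0], "gripper": -1}, {"dr": [0, 0, 0], "travel": [0, 0, 0], "gripper": -1}])

```text
clock: 5.67
tcp_pos: [567.3, 178.8, 298.4]
orientation: [-0.0, -0.001, 1.0, -0.001]
force: [-0.1, -0.2, -1.3]
width: 33.7
gripper_force: 50.7
```

```bash
python3 - <<'E'
from h import *
p,d=cams.get_image('wrist')
m=M('wrist'); c=cloud(m,d); s=telemetry.read_state(); T=s['tcp_pos']; print(T,s['orientation'])
a=c[np.hypot(c[...,0]-T[0],c[...,1]-T[1])<24]; a=a[(a[:,2]>T[2]+8)&(a[:,2]<T[2]+17)]
a=a[(abs(a[:,1]-T[1])<18.5)]; print(len(a),a.min(0),a.max(0)); 
# algebraic circle on rim
A=np.c_[2*a[:,:2],np.ones(len(a))];x=np.linalg.lstsq(A,(a[:,:2]**2).sum(1),rcond=None)[0];print(x[:2]-T[:2],np.sqrt(x[2]+x[0]**2+x[1]**2))
E
```

```text
[567.06630159 177.14143671 298.5148056 ] [-4.59605596e-04  5.11058288e-04  9.99999485e-01 -7.46815033e-04]
2842 [547.58732363 158.70376496 306.51980659] [583.74585281 195.62407518 315.50630031]
[-2.25610718  0.13437419] 15.733286821362599
```

Emit:
apply_moves(motion=[{"dr": [0, 0, 0], "travel": [0, 0.085, 0], "gripper": -1}, {"dr": [0, 0, 0], "travel": [0, 0, 0], "gripper": -1}, {"dr": [0, 0, 0], "travel": [0, 0, 0], "gripper": -1}, {"dr": [0, 0, 0], "travel": [0, 0, 0.1], "gripper": -1}, {"dr": [0, 0, 0], "travel": [0, 0, 0.1], "gripper": -1}])

```text
clock: 6.13
tcp_pos: [567.5, 184.9, 282.8]
orientation: [0.001, 0.0, 1.0, 0.0]
force: [-0.3, -0.2, -2.1]
width: 33.8
gripper_force: 50.7
```

Emit:
apply_moves(motion=[{"dr": [0, 0, 0], "travel": [0.01, -0.01, 0.12], "gripper": -1}, {"dr": [0, 0, 0], "travel": [0, 0, 0.12], "gripper": -1}, {"dr": [0, 0, 0], "travel": [0, 0, 0.12], "gripper": -1}, {"dr": [0, 0, 0], "travel": [0, 0, 0.12], "gripper": -1}, {"dr": [0, 0, 0], "travel": [0, 0, 0], "gripper": -1}])

```text
clock: 6.55
tcp_pos: [565.1, 184.2, 241.7]
orientation: [-0.002, -0.0, 1.0, -0.001]
force: [0.2, -0.3, -1.6]
width: 34.1
gripper_force: 50.7
```

Emit:
apply_moves(motion=[{"dr": [0, 0, 0], "travel": [-0.01, 0, 0.12], "gripper": -1}, {"dr": [0, 0, 0], "travel": [0, 0, 0.12], "gripper": -1}, {"dr": [0, 0, 0], "travel": [0, 0, 0.12], "gripper": -1}, {"dr": [0, 0, 0], "travel": [0, 0, 0.1], "gripper": -1}, {"dr": [0, 0, 0], "travel": [0, 0, 0], "gripper": -1}])

```text
clock: 6.97
tcp_pos: [566.1, 184.3, 205.5]
orientation: [-0.002, -0.0, 1.0, -0.001]
force: [-0.5, -0.0, -2.0]
width: 34.0
gripper_force: 50.7
```

Emit:
apply_moves(motion=[{"dr": [0, 0, 0], "travel": [0, 0, 0.04], "gripper": -1}, {"dr": [0, 0, 0], "travel": [0, 0, 0.04], "gripper": -1}, {"dr": [0, 0, 0], "travel": [0, 0, 0.03], "gripper": -1}, {"dr": [0, 0, 0], "travel": [0, 0, 0], "gripper": -1}, {"dr": [0, 0, 0], "travel": [0, 0, 0], "gripper": -1}])

```text
clock: 7.38
tcp_pos: [567.3, 184.6, 199.0]
orientation: [0.0, 0.0, 1.0, 0.0]
force: [-0.3, -1.1, -1.3]
width: 33.8
gripper_force: 50.7
```

Emit:
apply_moves(motion=[{"dr": [0, 0, 0], "travel": [0, 0, 0.02], "gripper": -1}, {"dr": [0, 0, 0], "travel": [0, 0, 0.02], "gripper": -1}, {"dr": [0, 0, 0], "travel": [0, 0, 0.02], "gripper": -1}, {"dr": [0, 0, 0], "travel": [0, 0, 0], "gripper": -1}, {"dr": [0, 0, 0], "travel": [0, 0, 0], "gripper": -1}])

```text
clock: 7.8
tcp_pos: [567.2, 184.6, 194.0]
orientation: [-0.0, 0.0, 1.0, -0.0]
force: [-0.4, 0.3, -2.0]
width: 34.0
gripper_force: 50.7
```

Emit:
apply_moves(motion=[{"dr": [0, 0, 0], "travel": [0, 0, 0.01], "gripper": -1}, {"dr": [0, 0, 0], "travel": [0, 0, 0.01], "gripper": -1}, {"dr": [0, 0, 0], "travel": [0, 0, 0.01], "gripper": -1}, {"dr": [0, 0, 0], "travel": [0, 0, 0], "gripper": -1}, {"dr": [0, 0, 0], "travel": [0, 0, 0], "gripper": -1}])

```text
clock: 8.22
tcp_pos: [567.4, 184.6, 192.9]
orientation: [0.0, 0.0, 1.0, 0.0]
force: [-4.2, -1.4, 8.5]
width: 33.9
gripper_force: 51.8
```

Contact with the bearing at z≈193, as expected, so I release.

Emit:
apply_moves(motion=[{"dr": [0, 0, 0], "travel": [0, 0, 0], "gripper": -0.05}, {"dr": [0, 0, 0], "travel": [0, 0, 0], "gripper": 0.1}, {"dr": [0, 0, 0], "travel": [0, 0, 0], "gripper": 0.4}, {"dr": [0, 0, 0], "travel": [0, 0, 0], "gripper": 0.6}, {"dr": [0, 0, 0], "travel": [0, 0, 0], "gripper": 0.8}])

```text
clock: 8.63
tcp_pos: [567.3, 184.6, 191.6]
orientation: [-0.0, -0.0, 1.0, -0.0]
force: [-0.2, 0.1, 0.1]
width: 76.7
gripper_force: 0.0
```

Emit:
apply_moves(motion=[{"dr": [0, 0, 0], "travel": [0, 0, -0.1], "gripper": 1}, {"dr": [0, 0, 0], "travel": [0, 0, -0.3], "gripper": 1}, {"dr": [0, 0, 0], "travel": [0, 0, -0.4], "gripper": 1}, {"dr": [0, 0, 0], "travel": [0, 0, -0.4], "gripper": 1}, {"dr": [0, 0, 0], "travel": [0, 0, -0.4], "gripper": 1}])

```text
clock: 9.05
tcp_pos: [567.1, 184.3, 321.7]
orientation: [-0.0, 0.0, 1.0, -0.0]
force: [-0.7, 0.4, 0.1]
width: 85.4
gripper_force: 0.0
```

Emit:
apply_moves(motion=[{"dr": [0, 0, 0], "travel": [0.2, -0.45, 0], "gripper": 1}, {"dr": [0, 0, 0], "travel": [0.2, -0.45, 0], "gripper": 1}, {"dr": [0, 0, 0], "travel": [0.2, -0.45, 0], "gripper": 1}, {"dr": [0, 0, 0], "travel": [0.2, -0.45, 0], "gripper": 1}, {"dr": [0, 0, 0], "travel": [0.2, -0.45, 0], "gripper": 1}])

```text
clock: 9.47
tcp_pos: [486.3, 2.9, 320.3]
orientation: [0.0, 0.0, 1.0, 0.0]
force: [0.4, -0.2, -0.2]
width: 85.4
gripper_force: 0.0
```

```bash
python3 - <<'E'
from h import *
print(telemetry.read_state()['tcp_pos'])
m=M('wrist');p,d=cams.get_image('wrist'); c=cloud(m,d)
p2,d2=cams.get_image('scene'); c2=cloud(M('scene'),d2)
for n,c in (('w',c),('s',c2)):
    q=c[np.hypot(c[...,0]-565,c[...,1]-184)<22]; q=q[(q[:,2]>190)&(q[:,2]<212)&(np.hypot(q[:,0]-565,q[:,1]-184)>11.5)]
    if len(q): print(n,len(q),np.percentile(q[:,2],[10,50,80,95]).round(1),q.min(0).round(1),q.max(0).round(1))
cv2.imwrite('pics/s2.png',np.hstack([cv2.resize(p2[130:210,310:390],(400,400)),cv2.resize(p,(400,300)) if 0 else cv2.copyMakeBorder(cv2.resize(p,(400,300)),0,100,0,0,0)]))
E
```

```text
[486.30230024   2.91729401 320.30006131]
w 865 [193.1 202.5 205.1 205.9] [548.3 166.  190. ] [583.7 201.7 206.7]
s 174 [192.  201.1 204.4 205.4] [550.4 165.  190.1] [584.3 199.7 209.4]
```

View pics/s2.png

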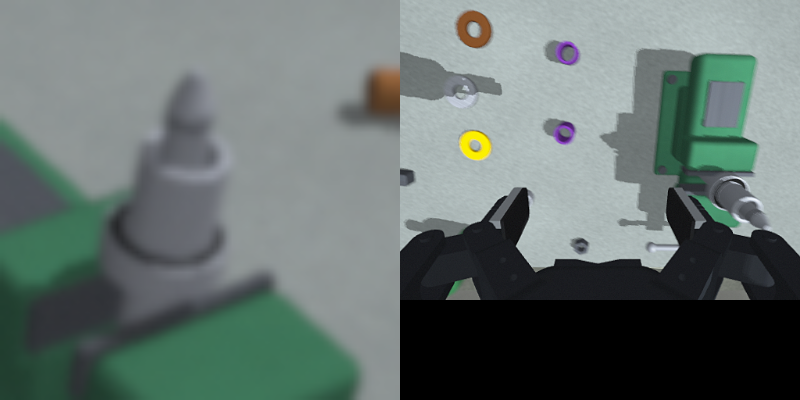

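The sleeve stands upright on the bearing with its top at z≈205.6 (scene crop, rim near (190,150)). Grey washer is at (461,92) in the right panel. On to the washer.

Emit:
apply_moves(motion=[{"dr": [0, 0, 0], "travel": [0.1, -0.45, 0.15], "gripper": 1}, {"dr": [0, 0, 0], "travel": [0.1, -0.45, 0.15], "gripper": 1}, {"dr": [0, 0, 0], "travel": [0.1, -0.45, 0.15], "gripper": 1}, {"dr": [0, 0, 0], "travel": [0.1, -0.45, 0.15], "gripper": 1}, {"dr": [0, 0, 0], "travel": [0.1, -0.45, 0.15], "gripper": 1}])

```text
clock: 9.98
tcp_pos: [447.1, -176.7, 260.0]
orientation: [0.001, -0.0, 1.0, 0.0]
force: [0.9, 0.1, -0.5]
width: 85.2
gripper_force: 0.0
```

Emit:
apply_moves(motion=[{"dr": [0, 0, 0], "travel": [0.03, -0.4, 0.2], "gripper": 1}, {"dr": [0, 0, 0], "travel": [0, -0.4, 0.2], "gripper": 1}, {"dr": [0, 0, 0], "travel": [0, 0, 0.4], "gripper": 1}, {"dr": [0, 0, 0], "travel": [0, 0, 0.4], "gripper": 1}, {"dr": [0, 0, 0], "travel": [0, 0, 0.4], "gripper": 1}])

```text
clock: 10.4
tcp_pos: [445.6, -240.1, 131.0]
orientation: [0.001, 0.001, 1.0, -0.0]
force: [0.7, 0.9, -0.1]
width: 85.5
gripper_force: 0.0
```

Emit:
apply_moves(motion=[{"dr": [0, 0, 0], "travel": [0, 0, 0.3], "gripper": 1}, {"dr": [0, 0, 0], "travel": [0, 0, 0], "gripper": 1}, {"dr": [0, 0, 0], "travel": [0, 0, 0], "gripper": 1}, {"dr": [0, 0, 0], "travel": [0, 0, 0], "gripper": 1}, {"dr": [0, 0, 0], "travel": [0, 0, 0], "gripper": 1}])

```text
clock: 10.82
tcp_pos: [446.3, -239.9, 109.6]
orientation: [0.002, -0.0, 1.0, -0.0]
force: [-0.1, -0.1, 0.6]
width: 85.7
gripper_force: 0.0
```

```bash
python3 - <<'E'
from h import *
s=telemetry.read_state();print(s['tcp_pos'],s['orientation'])
m=M('wrist'); p,d=cams.get_image('wrist'); c=cloud(m,d); cv2.imwrite('pics/w3.png',p)
k=(c[...,2]>7)&(c[...,2]<14)&(np.hypot(c[...,0]-443,c[...,1]+248)<45)
q=c[k]; print(k.sum(),q.min(0),q.max(0),np.median(q,0)); print(cv2.minEnclosingCircle(q[:,:2].astype(np.float32)))
print('col',p[k].mean(0), 'bench', np.median(c[(abs(c[...,2])<6)][:,2]))
E
```

```text
[ 446.3312689  -239.89519164  109.55873964] [ 1.65248434e-03 -5.12648664e-05  9.99998550e-01 -4.07636092e-04]
3455 [ 410.99356988 -276.72460729    7.01559798] [ 470.18197744 -217.3106283    12.48579628] [ 438.90372518 -247.1711641    10.17602037]
((440.80194091796875, -247.16403198242188), 29.915122985839844)
col [174.12416787 163.37366136 156.33719247] bench 0.3781145862870906
```

View pics/w3.png

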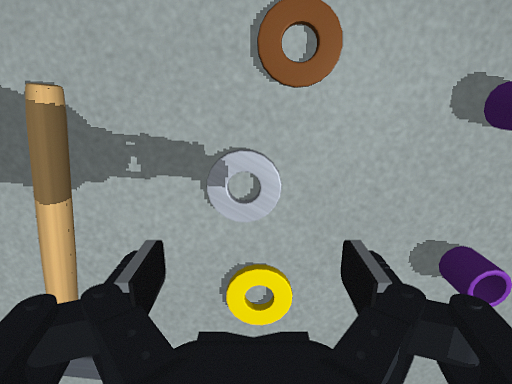

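The washer is at (244,186) in the wrist view, centre (440.8,−247.2), top z≈10. I pre-close to about 70 mm, go lower, and measure where the fingertips stand.

Emit:
apply_moves(motion=[{"dr": [0, 0, 0], "travel": [0.07, -0.09, 0.2], "gripper": 0.65}, {"dr": [0, 0, 0], "travel": [0, 0, 0.2], "gripper": 0.65}, {"dr": [0, 0, 0], "travel": [0, 0, 0.2], "gripper": 0.65}, {"dr": [0, 0, 0], "travel": [0, 0, 0.1], "gripper": 0.65}, {"dr": [0, 0, 0], "travel": [0, 0, 0], "gripper": 0.65}])

```text
clock: 11.28
tcp_pos: [439.1, -246.2, 51.3]
orientation: [-0.0, -0.0, 1.0, 0.0]
force: [0.2, 0.8, -0.3]
width: 70.6
gripper_force: 0.0
```

```bash
python3 - <<'E'
from h import *
s=telemetry.read_state();T=s['tcp_pos'];print(T,s['width'])
m=M('wrist'); p,d=cams.get_image('wrist'); c=cloud(m,d)-T
f=(c[...,2]>-T[2]+14)&(abs(c[...,0])<20)&(abs(abs(c[...,1])-42)<14)
q=c[f]; print(f.sum(),np.percentile(q[:,2],[0,1,5,20,50]).round(1))
for sg in (-1,1):
    w=q[q[:,1]*sg>0]; print(sg,len(w),np.percentile(w[:,2],[1,5]),abs(w[:,1]).min())
k=(c[...,2]+T[2]>7)&(c[...,2]+T[2]<14)&(np.hypot(c[...,0],c[...,1])<34); a=c[k]; print(a.min(0),a.max(0))
E
```

```text
[ 439.11475189 -246.24411375   51.31244366] 70.60580770545121
17438 [-6.  -1.4  6.6 27.1 47.8]
-1 8960 [-1.40416544  6.95656392] 28.01058625687483
1 8478 [-1.46508719  6.20216903] 28.00431606710856
[-28.15097865 -30.43636277 -44.30331955] [ 31.44494649  28.69934208 -38.86007693]
```

Emit:
apply_moves(motion=[{"dr": [0, 0, 0], "travel": [-0.02, -0.01, 0.15], "gripper": 0.65}, {"dr": [0, 0, 0], "travel": [0, 0, 0.15], "gripper": 0.65}, {"dr": [0, 0, 0], "travel": [0, 0, 0.12], "gripper": 0.65}, {"dr": [0, 0, 0], "travel": [0, 0, 0.06], "gripper": 0.65}, {"dr": [0, 0, 0], "travel": [0, 0, 0], "gripper": 0.65}])

```text
clock: 11.75
tcp_pos: [440.0, -247.0, 11.9]
orientation: [-0.001, 0.0, 1.0, 0.0]
force: [0.1, 0.7, -0.1]
width: 70.6
gripper_force: 0.0
```

Emit:
apply_moves(motion=[{"dr": [0, 0, 0], "travel": [0, 0, 0], "gripper": 0.65}, {"dr": [0, 0, 0], "travel": [0, 0, 0.01], "gripper": 0.65}, {"dr": [0, 0, 0], "travel": [0, 0, 0.01], "gripper": 0.65}, {"dr": [0, 0, 0], "travel": [0, 0, 0], "gripper": 0.65}, {"dr": [0, 0, 0], "travel": [0, 0, 0], "gripper": 0.65}])

```text
clock: 12.17
tcp_pos: [441.0, -247.4, 11.9]
orientation: [0.0, 0.0, 1.0, -0.0]
force: [-0.4, 0.7, -0.1]
width: 70.2
gripper_force: 0.0
```

Emit:
apply_moves(motion=[{"dr": [0, 0, 0], "travel": [0, 0, 0.02], "gripper": 0.65}, {"dr": [0, 0, 0], "travel": [0, 0, 0.015], "gripper": 0.65}, {"dr": [0, 0, 0], "travel": [0, 0, 0], "gripper": 0.65}, {"dr": [0, 0, 0], "travel": [0, 0, 0], "gripper": 0.65}, {"dr": [0, 0, 0], "travel": [0, 0, 0], "gripper": 0.65}])

```text
clock: 12.58
tcp_pos: [440.8, -247.4, 8.9]
orientation: [-0.0, 0.0, 1.0, 0.0]
force: [0.0, 0.3, -0.5]
width: 70.5
gripper_force: 0.0
```

Emit:
apply_moves(motion=[{"dr": [0, 0, 0], "travel": [0, 0, 0], "gripper": 0.5}, {"dr": [0, 0, 0], "travel": [0, 0, 0], "gripper": 0.4}, {"dr": [0, 0, 0], "travel": [0, 0, 0], "gripper": 0.2}, {"dr": [0, 0, 0], "travel": [0, 0, 0], "gripper": -0.2}, {"dr": [0, 0, 0], "travel": [0, 0, 0], "gripper": -1}], squeeze=60)

```text
clock: 13.0
tcp_pos: [440.9, -247.4, 9.8]
orientation: [0.0, 0.0, 1.0, 0.0]
force: [-2.5, 1.5, 12.2]
width: 57.6
gripper_force: 61.0
```

Emit:
apply_moves(motion=[{"dr": [0, 0, 0], "travel": [0, 0, 0], "gripper": -1}, {"dr": [0, 0, 0], "travel": [0, 0, 0], "gripper": -1}, {"dr": [0, 0, 0], "travel": [0, 0, 0], "gripper": -1}, {"dr": [0, 0, 0], "travel": [0, 0, 0], "gripper": -1}, {"dr": [0, 0, 0], "travel": [0, 0, 0], "gripper": -1}])

```text
clock: 13.42
tcp_pos: [440.9, -247.4, 9.8]
orientation: [0.0, 0.0, 1.0, 0.0]
force: [-2.9, 2.1, 13.4]
width: 57.5
gripper_force: 61.0
```

Emit:
apply_moves(motion=[{"dr": [0, 0, 0], "travel": [0, 0, -0.1], "gripper": -1}, {"dr": [0, 0, 0], "travel": [0, 0, -0.25], "gripper": -1}, {"dr": [0, 0, 0], "travel": [0, 0, -0.4], "gripper": -1}, {"dr": [0, 0, 0], "travel": [0, 0, -0.4], "gripper": -1}, {"dr": [0, 0, 0], "travel": [0, 0, -0.4], "gripper": -1}])

```text
clock: 13.83
tcp_pos: [440.1, -247.3, 134.1]
orientation: [-0.001, 0.0, 1.0, 0.0]
force: [1.6, 0.3, -1.6]
width: 57.0
gripper_force: 64.5
```

Emit:
apply_moves(motion=[{"dr": [0, 0, 0], "travel": [0, 0, -0.4], "gripper": -1}, {"dr": [0, 0, 0], "travel": [0, 0, -0.4], "gripper": -1}, {"dr": [0, 0, 0], "travel": [0, 0, -0.4], "gripper": -1}, {"dr": [0, 0, 0], "travel": [0, 0, -0.4], "gripper": -1}, {"dr": [0, 0, 0], "travel": [0, 0.2, -0.4], "gripper": -1}])

```text
clock: 14.25
tcp_pos: [439.7, -233.8, 294.8]
orientation: [0.0, 0.002, 1.0, -0.001]
force: [1.1, -0.8, -1.0]
width: 57.4
gripper_force: 64.5
```

Emit:
apply_moves(motion=[{"dr": [0, 0, 0], "travel": [-0.1, 0.4, 0], "gripper": -1}, {"dr": [0, 0, 0], "travel": [-0.1, 0.4, 0], "gripper": -1}, {"dr": [0, 0, 0], "travel": [-0.1, 0.4, 0], "gripper": -1}, {"dr": [0, 0, 0], "travel": [-0.1, 0.4, 0], "gripper": -1}, {"dr": [0, 0, 0], "travel": [-0.1, 0.4, 0], "gripper": -1}])

```text
clock: 14.67
tcp_pos: [480.4, -70.0, 293.1]
orientation: [-0.0, 0.0, 1.0, 0.0]
force: [1.0, -0.8, -2.3]
width: 57.0
gripper_force: 64.5
```

Emit:
apply_moves(motion=[{"dr": [0, 0, 0], "travel": [-0.1, 0.4, 0], "gripper": -1}, {"dr": [0, 0, 0], "travel": [-0.1, 0.4, 0], "gripper": -1}, {"dr": [0, 0, 0], "travel": [-0.1, 0.4, 0], "gripper": -1}, {"dr": [0, 0, 0], "travel": [-0.1, 0.4, 0], "gripper": -1}, {"dr": [0, 0, 0], "travel": [-0.1, 0.2, 0], "gripper": -1}])

```text
clock: 15.08
tcp_pos: [520.5, 77.1, 292.7]
orientation: [-0.0, -0.002, 1.0, 0.001]
force: [-0.1, 0.7, -2.3]
width: 57.7
gripper_force: 64.5
```

Now the relation of the held washer to the TCP, and a recheck of the sleeve and shaft.

```bash
python3 - <<'E'
from h import *
s=telemetry.read_state();T=s['tcp_pos'];print(T,s['orientation'])
m=M('wrist'); p,d=cams.get_image('wrist'); c=cloud(m,d); cv2.imwrite('pics/w4.png',p)
a=(c-T)[(abs(c-T)[...,2]<14)&(np.hypot(*(c-T)[...,:2].transpose(2,0,1))<36)]; a=a[abs(a[:,1])<27.5]
A=np.c_[a[:,:2],np.ones(len(a))]; print(len(a),'plane',np.linalg.lstsq(A,a[:,2],rcond=None)[0],a.min(0),a.max(0),np.median(a,0))
q=c[np.hypot(c[...,0]-565,c[...,1]-184)<24]; 
w=q[(q[:,2]>202)&(q[:,2]<210)&(np.hypot(q[:,0]-565,q[:,1]-184)>11)]; print('sleeve',len(w),w.min(0),w.max(0),np.median(w[:,2]))
w=q[(q[:,2]>212)&(q[:,2]<228)];print('shaft',w.min(0),w.max(0))
E
```

```text
[520.48252028  77.08258081 292.67340012] [-4.17135939e-04 -2.29583100e-03  9.99997078e-01  6.32485417e-04]
9317 plane [ 0.00816614 -0.00096787 -0.14844305] [-30.00675866 -27.47690422  -9.8062043 ] [30.20379478 27.4823026   2.31448275] [-3.24397842  0.02372883  0.22583168]
sleeve 578 [548.05613089 167.12656654 202.01768131] [583.91770861 202.58933373 207.14878615] 205.0325422997745
shaft [555.60121391 174.43231717 212.00247822] [573.66958882 193.45252058 227.98246103]
```

View pics/w4.png

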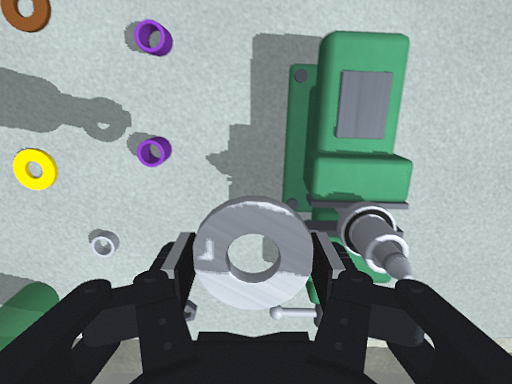

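The washer is held flat and centred on the TCP, hole at (253,258). The sleeve on the shaft is at (370,232).

Emit:
apply_moves(motion=[{"dr": [0, 0, 0], "travel": [-0.18, 0.4, 0], "gripper": -1}, {"dr": [0, 0, 0], "travel": [-0.18, 0.4, 0], "gripper": -1}, {"dr": [0, 0, 0], "travel": [-0.18, 0.4, 0], "gripper": -1}, {"dr": [0, 0, 0], "travel": [0, 0.13, 0], "gripper": -1}, {"dr": [0, 0, 0], "travel": [0, 0, 0], "gripper": -1}])

```text
clock: 15.55
tcp_pos: [563.9, 182.4, 292.1]
orientation: [-0.001, -0.002, 1.0, -0.0]
force: [-0.6, 0.3, -1.7]
width: 57.5
gripper_force: 64.6
```

Emit:
apply_moves(motion=[{"dr": [0, 0, 0], "travel": [0, 0, 0], "gripper": -1}, {"dr": [0, 0, 0], "travel": [0, 0, 0], "gripper": -1}, {"dr": [0, 0, 0], "travel": [0, 0, 0], "gripper": -1}, {"dr": [0, 0, 0], "travel": [0, 0, 0], "gripper": -1}, {"dr": [0, 0, 0], "travel": [0, 0, 0], "gripper": -1}])

```text
clock: 15.97
tcp_pos: [564.1, 177.9, 293.2]
orientation: [0.0, 0.001, 1.0, 0.0]
force: [-0.1, -0.6, -0.9]
width: 57.3
gripper_force: 64.6
```

Emit:
apply_moves(motion=[{"dr": [0, 0, 0], "travel": [-0.01, 0.076, 0.1], "gripper": -1}, {"dr": [0, 0, 0], "travel": [0, 0, 0.15], "gripper": -1}, {"dr": [0, 0, 0], "travel": [0, 0, 0.1], "gripper": -1}, {"dr": [0, 0, 0], "travel": [0, 0, 0], "gripper": -1}, {"dr": [0, 0, 0], "travel": [0, 0, 0], "gripper": -1}])

```text
clock: 16.38
tcp_pos: [564.3, 184.8, 263.7]
orientation: [-0.001, -0.0, 1.0, -0.001]
force: [-0.2, -0.5, -1.2]
width: 57.3
gripper_force: 64.5
```

Emit:
apply_moves(motion=[{"dr": [0, 0, 0], "travel": [0, 0, 0], "gripper": -1}, {"dr": [0, 0, 0], "travel": [0, 0, 0], "gripper": -1}, {"dr": [0, 0, 0], "travel": [0, 0, 0], "gripper": -1}, {"dr": [0, 0, 0], "travel": [0, 0, 0], "gripper": -1}, {"dr": [0, 0, 0], "travel": [0, 0, 0], "gripper": -1}])

```text
clock: 16.8
tcp_pos: [565.0, 185.1, 265.2]
orientation: [0.0, 0.0, 1.0, 0.0]
force: [-0.4, 0.3, -1.5]
width: 57.3
gripper_force: 64.6
```

Down over the nose to TCP≈222.

Emit:
apply_moves(motion=[{"dr": [0, 0, 0], "travel": [0, -0.01, 0.12], "gripper": -1}, {"dr": [0, 0, 0], "travel": [0, 0, 0.12], "gripper": -1}, {"dr": [0, 0, 0], "travel": [0, 0, 0.06], "gripper": -1}, {"dr": [0, 0, 0], "travel": [0, 0, 0], "gripper": -1}, {"dr": [0, 0, 0], "travel": [0, 0, 0], "gripper": -1}])

```text
clock: 17.22
tcp_pos: [564.5, 184.1, 240.1]
orientation: [-0.001, 0.0, 1.0, -0.0]
force: [-0.7, -0.2, -2.7]
width: 57.6
gripper_force: 64.5
```

Emit:
apply_moves(motion=[{"dr": [0, 0, 0], "travel": [0, 0, 0.08], "gripper": -1}, {"dr": [0, 0, 0], "travel": [0, 0, 0.08], "gripper": -1}, {"dr": [0, 0, 0], "travel": [0, 0, 0.05], "gripper": -1}, {"dr": [0, 0, 0], "travel": [0, 0, 0], "gripper": -1}, {"dr": [0, 0, 0], "travel": [0, 0, 0], "gripper": -1}])

```text
clock: 17.63
tcp_pos: [564.7, 184.2, 223.7]
orientation: [-0.0, 0.0, 1.0, -0.0]
force: [-0.4, 0.3, -1.4]
width: 57.6
gripper_force: 64.6
```

Emit:
apply_moves(motion=[{"dr": [0, 0, 0], "travel": [0, 0, 0.03], "gripper": -1}, {"dr": [0, 0, 0], "travel": [0, 0, 0.03], "gripper": -1}, {"dr": [0, 0, 0], "travel": [0, 0, 0.02], "gripper": -1}, {"dr": [0, 0, 0], "travel": [0, 0, 0], "gripper": -1}, {"dr": [0, 0, 0], "travel": [0, 0, 0], "gripper": -1}])

```text
clock: 18.05
tcp_pos: [564.9, 184.3, 217.7]
orientation: [-0.0, 0.0, 1.0, 0.0]
force: [0.7, -1.1, -2.4]
width: 57.4
gripper_force: 64.6
```

Emit:
apply_moves(motion=[{"dr": [0, 0, 0], "travel": [0, 0, 0.012], "gripper": -1}, {"dr": [0, 0, 0], "travel": [0, 0, 0.012], "gripper": -1}, {"dr": [0, 0, 0], "travel": [0, 0, 0.01], "gripper": -1}, {"dr": [0, 0, 0], "travel": [0, 0, 0], "gripper": -1}, {"dr": [0, 0, 0], "travel": [0, 0, 0], "gripper": -1}])

```text
clock: 18.47
tcp_pos: [565.0, 184.3, 215.0]
orientation: [0.0, 0.0, 1.0, 0.0]
force: [0.2, -0.4, -0.4]
width: 57.2
gripper_force: 64.6
```

Emit:
apply_moves(motion=[{"dr": [0, 0, 0], "travel": [0, 0, 0.01], "gripper": -1}, {"dr": [0, 0, 0], "travel": [0, 0, 0.01], "gripper": -1}, {"dr": [0, 0, 0], "travel": [0, 0, 0], "gripper": -1}, {"dr": [0, 0, 0], "travel": [0, 0, 0], "gripper": -1}, {"dr": [0, 0, 0], "travel": [0, 0, 0], "gripper": -1}])

```text
clock: 18.88
tcp_pos: [565.2, 184.4, 214.9]
orientation: [0.0, 0.0, 1.0, 0.001]
force: [-3.8, -0.8, 10.0]
width: 56.8
gripper_force: 65.6
```

Contact. Release with slow opening, then straight up.

Emit:
apply_moves(motion=[{"dr": [0, 0, 0], "travel": [0, 0, 0], "gripper": 0.45}, {"dr": [0, 0, 0], "travel": [0, 0, 0], "gripper": 0.6}, {"dr": [0, 0, 0], "travel": [0, 0, 0], "gripper": 0.8}, {"dr": [0, 0, 0], "travel": [0, 0, 0], "gripper": 1}, {"dr": [0, 0, 0], "travel": [0, 0, 0], "gripper": 1}])

```text
clock: 19.3
tcp_pos: [564.8, 184.3, 213.2]
orientation: [-0.0, 0.0, 1.0, -0.0]
force: [-0.4, 1.1, 0.2]
width: 85.4
gripper_force: 0.0
```

Emit:
apply_moves(motion=[{"dr": [0, 0, 0], "travel": [0, 0, -0.1], "gripper": 1}, {"dr": [0, 0, 0], "travel": [0, 0, -0.2], "gripper": 1}, {"dr": [0, 0, 0], "travel": [0, 0, -0.4], "gripper": 1}, {"dr": [0, 0, 0], "travel": [0, 0, -0.4], "gripper": 1}, {"dr": [0, 0, 0], "travel": [0, 0, -0.4], "gripper": 1}])

```text
clock: 19.72
tcp_pos: [564.7, 184.0, 335.1]
orientation: [-0.0, 0.0, 1.0, -0.0]
force: [1.9, 0.2, 0.3]
width: 85.2
gripper_force: 0.0
```

Emit:
apply_moves(motion=[{"dr": [0, 0, 0], "travel": [0.2, -0.4, 0], "gripper": 1}, {"dr": [0, 0, 0], "travel": [0.2, -0.4, 0], "gripper": 1}, {"dr": [0, 0, 0], "travel": [0.1, -0.3, 0], "gripper": 1}, {"dr": [0, 0, 0], "travel": [0, 0, 0], "gripper": 1}, {"dr": [0, 0, 0], "travel": [0, 0, 0], "gripper": 1}])

```text
clock: 20.13
tcp_pos: [524.8, 94.7, 334.4]
orientation: [0.001, 0.002, 1.0, 0.001]
force: [0.4, 0.7, -0.1]
width: 85.3
gripper_force: 0.0
```

```bash
python3 - <<'E'
from h import *
m=M('wrist');p,d=cams.get_image('wrist'); c=cloud(m,d)
p2,d2=cams.get_image('scene'); c2=cloud(M('scene'),d2)
for n,c in (('w',c),('s',c2)):
    r=np.hypot(c[...,0]-565,c[...,1]-184); q=c[(r<34)&(r>11.5)&(c[...,2]>208)&(c[...,2]<225)]
    if len(q): print(n,len(q),'plane',np.linalg.lstsq(np.c_[q[:,:2]-[565,184],np.ones(len(q))],q[:,2],rcond=None)[0].round(3),q.min(0).round(1),q.max(0).round(1))
cv2.imwrite('pics/s3.png',np.hstack([cv2.resize(p2[130:210,310:390],(400,400)),cv2.copyMakeBorder(cv2.resize(p,(400,300)),0,100,0,0,0)]))
E
```

```text
w 2268 plane [2.00000e-02 1.40000e-02 2.15025e+02] [535.  154.5 208. ] [593.4 213.7 217.5]
s 394 plane [-3.10000e-02  3.60000e-02  2.14487e+02] [535.6 152.6 208. ] [595.6 211.4 223.7]
```

View pics/s3.png

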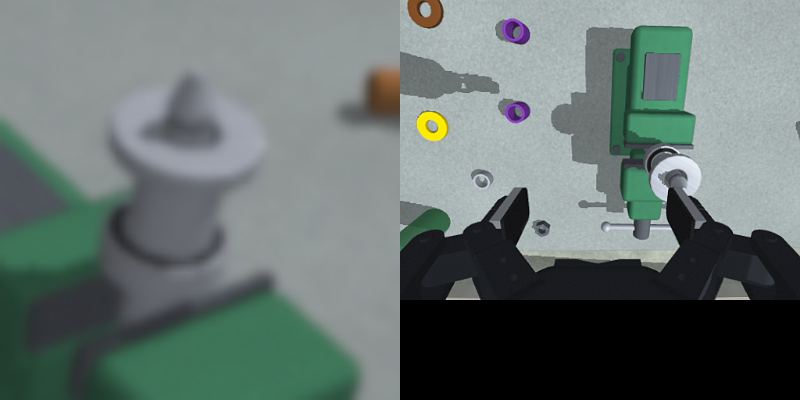

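The washer lies flat on the sleeve at z≈215 (scene crop, around (190,135)), with the shaft end sticking out and the gripper clear.

```bash
python3 -c "from bench import ticket; print(ticket.job_done())"
```

```text
the job is handed in; nothing more can be done
None
```

The long sleeve rests on the bearing, the grey washer lies flat on top of it with the shaft end free for the nut, the short sleeve was left where it lay, and the job was handed in at about 20 s of the 64 s allowed.

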